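# Fetch the stray bush from under the parts rack with the reacher

## Task

Three stray steel parts lie in the low gap under the wire shelf of the parts rack. With the reacher, get the plain round bush: slide its open jaws around the bush, squeeze the trigger so that they close on it, draw it out until it stands entirely clear in front of the rack, then let the trigger go so that the bush is free. Do not touch the bush with the fingers, keep it standing, and leave the square block and the flange where they are.

Things in the scene. Friction and masses are not known exactly. Their poses are not given: they have to be found in the camera images.
- reacher: Loose pick-up tool, 0.3 kg, 320 mm long, lying grip-up. Origin: underside, below mid-grip; x along the shaft to the jaws, z up. Grip: upright black bar, x -12 to +12 mm, 26 wide, top z 76, on a foot 12 high. Jaws: rubber, x 240 to 290, z 4 to 32, 8 thick; open 56 apart (76 over backs) on a cross head at x 215 to 227, 84 wide, 33 high. Shaft between, under 30 high. Slide it, or lift it 5 mm.
- trigger (a joint): Grey blade before the grip, 22 mm wide, z 22 to 72, front face at x = 46 mm when free. Value in m: 0 free, 0.018 squeezed fully towards the grip. Pinch grip and trigger along x from above at z 45 mm: 58 mm thick free, 40 squeezed (midpoint x 17, then 8: the tool shifts 9 mm forward). Sprung: 4 to 8 N, 16 N on the bush. Each jaw closes 1.3 x the trigger's travel; opens when let go.
- jaws (a point): Middle between the reacher's two jaws: on the reacher at x = 265 mm, y = 0, z = 18 mm; axes as the reacher's. The bush should stand about here (within 10 mm along y, 15 mm along x) when the trigger is squeezed.
- bush: The part to fetch: plain round steel bush, upright cylinder 30 mm in diameter, 36 mm high, 0.14 kg, a dark bore in its top. Origin: centre of its underside. It stands in the gap, 55 to 80 mm behind the rack's front edge, in any of three places 88 mm apart: left, middle or right.
- rack: Fixed green parts rack with blue bins, 360 mm wide, 320 deep; back posts 225 high, front posts 104. Origin: on the bench below the middle of its front edge; x points into the gap, y along the front edge, z up; negative x is the open bench in front. Wire shelf, underside 75 mm above the bench; front beam z 75 to 97 mm; corner posts leave 320 mm clear between them. Bins stand on it from x = 165 mm.
- block: Bystander in the gap: square steel block 32 x 32 mm, 28 mm high. Origin: centre of its underside.
- flange: Bystander in the gap: steel flange, round plate 46 mm across and 10 mm thick with a hub 24 mm across, 28 mm high in all. Origin: centre of its underside.
Mind the look-alikes: they are no part of the job. What is shaped like the bush but red is not meant.

How it is judged:
On the way, in this order (a step that is already met when the one before it is completed fails the run):
1. the squeezed trigger holds the jaws closed on the bush while it is still under the rack (value of joint trigger above 0.0105 m and contact force between the fingers and reacher above 1 N and contact force between bush and reacher above 0.8 N and y of bush in the frame of reacher between -0.014 and 0.014 m and x of bush in the frame of reacher between 0.235 and 0.295 m and x of bush in the frame of rack above 0.02 m), for 0.2 s.
2. the bush, still held in the jaws, is out in front of the rack (value of joint trigger above 0.009 m and contact force between bush and reacher above 0.5 N and y of bush in the frame of reacher between -0.016 and 0.016 m and x of bush in the frame of rack below -0.015 m), for 0.1 s.
At the end, for the whole second after the job is handed in: The bush stands upright (within 11 degrees) and at rest on the bench, wholly in front of the rack's front edge (its centre at least 15 mm out), the trigger is let go (under 5 mm) with the reacher at rest, and the block and the flange are within 20 mm of where they were (x of bush in the frame of rack below -0.015 m and height (world z) of bush between -0.008 and 0.008 m and angle between bush's own z axis and vertical below 0.2 rad and linear speed of bush below 0.02 m/s and value of joint trigger below 0.005 m and linear speed of reacher below 0.03 m/s and distance of each of block, flange from where it was at the start of the episode below 0.02 m); the robot touches nothing.
It fails at once if the fingers touch the bush (contact force between the fingers and bush above 0.5 N).
It fails at once if the bush is tipped over (angle between bush's own z axis and vertical above 0.6 rad).
It fails at once if the block or the flange is pushed away (distance of any of block, flange from where it was at the start of the episode above 0.02 m).
It also fails if it takes over 40 s, if anything falls off the work surface, if the arm or the gripper's body presses on something with over 40 N, if the wrist force passes 120 N, or if a joint passes its speed limit or range.

## Robot

A 6-joint arm with a two-finger parallel gripper is mounted at the origin on the work surface. World frame = base frame: x ahead of the robot, y to its left, z up, the work surface at z = 0. Lengths are in m, angles in rad, forces in N, time in s.
With the tool pointing down it reaches from about 0.25 to 0.775 m from the base axis. Payload 4 kg.
Tool frame: the origin (TCP) lies on the centre line of the jaws, within the pads' length; the fingertips stand 17 mm ahead of it and the grasp point (between the pads) lies 2 mm behind it; z points along the fingers, y is the line along which they close (so a half turn about z gives the same grasp; the last joint's range is limited). The gripper opens to 94 mm and grips with 3 to 60 N. Pads are 16 mm wide; open, the fingers measure 119 mm over their backs; the gripper's body (75 mm by 177 mm) begins 78 mm behind the grasp point.
Start: joints at [-1.426, 0.087, 1.371, -0, 1.684, -0.103], TCP at [0.135, -0.533, 0.185] pointing down, gripper open.
Joint ranges: [-3.1, 3.1], [-0.76, 2.03], [0.27, 2.55], [-1.08, 4.22], [0.17, 2.65], [-2.57, 2.57]. Speed limits (rad/s): [2.79, 2.79, 3.14, 3.14, 3.14, 3.14].

## Interface

Orientations are given as [roll, pitch, yaw] about the fixed x, y, z axes, in that order (R = Rz(yaw) Ry(pitch) Rx(roll)).
In Python, from bench import robot gives the robot as it stands.
- The arm moves only by the tool servo_tool, never from a script. Its argument "plan" is a list of rows, each a list of 7 numbers: the shift along the tool's x, y, z normalised to -1 to 1, where 1 is 0.1 m, then the turn, a rotation vector about the tool's x, y, z normalised to -1 to 1, where 1 is pi/2 rad, then the finger opening in mm, from 0 to 94. In form: [[x, y, z, ax, ay, az, gripper], ...]. A call has 1 to 12 rows; each row is the pose to reach, as a shift and turn from the pose commanded when the call began, along the tool's axes at that moment; what a row does not reach only later rows make up. A row lasts 1/12 s, in which the tool goes at most 41.7 mm and 7.16 degrees, less where a joint would pass 70% of its speed; a pose out of reach is approached as far as the arm can. A call with a number of a shift or a turn outside -1 to 1 is refused whole. A call with a gripper value outside its range is refused whole. The fingers move at their own pace and stop on an object; the grip force is fixed at half the most. Time passes only in rows, so rows that repeat a pose let the fingers close. It gives the time, the measured TCP pose, the force, the opening and the grip force at its end, in the units of the state.
- robot.get_obs(): the state, without advancing time (a new reading comes with each control period).
- robot.snapshot(name): name is "scene" or "top" or "wrist"; returns the picture (420x560x3 uint8, red, green, blue); there is no depth.
- robot.camera_params(name): a dict with "camera_matrix" (3x3 intrinsics, pixels), "rvec" (rotation vector, rad) and "tvec" (3), from world to camera coordinates, as OpenCV has them; the wrist camera has in their place "tool_from_camera" (4x4, takes a point from camera to tool coordinates, whose origin is the TCP and whose axes are the flange's). Camera axes: x right, y down, z forward; pixel columns grow to the right and rows downward; lengths in m; the calibration is good to about 2 mm. A picture is of the moment at which its call begins: read the wrist's pose just before it. camera_params takes no time and is no camera call.
- robot.close_job(): hands the job in; it is judged then, once.
Trained networks look in the newest picture that a camera, given by its name, has taken for a name from the list of things; names that differ only in an ending like _2 or _b are one class to them, and where a whole thing is asked for, a point or a joint stands for the part that bears it (a point fixed in the world has none). Each returns a list of dicts, best first, with "conf" (0 to 1); they miss things now and then, are a little off and sometimes report something else, mostly with a low value. They report only what shows in the picture. A call takes as long as a camera call. They do not tell look-alikes from the thing itself.
- robot.find_in(thing, camera): "extent" ([centre column, centre row, width, height] in pixels, round what is visible of it).
The state is a dict: "time": time; "joint_positions": joint angles; "qvel": joint speeds; "joint_torque": joint torques, N m; "tool_pos": TCP position; "ee_rot": TCP orientation; "wrist_force": force on the tool from outside, world axes, zero at the start; "wrist_torque": the same for the moment, N m; "width": finger opening in m; "finger_force": force on a finger pad.
Only numpy, scipy, OpenCV 4.12 (cv2) and the standard library are available. Lean on these libraries where they do the work, as an engineer would, in place of code of your own. Each camera call takes 0.05 s, during which the arm holds its last target. There are 200 camera calls.

## Working session

There is one attempt and no reset: what is moved stays moved. The work goes in short steps, Python scripts to look and compute and a tool call to move; the robot and the scene stay as the last step left them, time stands still between calls to the robot, and variables do not carry over. Pictures are saved under pics/ and viewed, at most 10 in all, crops included, and the job is handed in when it is done.

Besides the shell and the picture viewer there is one more tool, called after ">>>" in YAML: its name, and indented under it one key for each argument. servo_tool: Moves the arm, as the interface text tells. Scaled input: -1 to 1 covers 0.1 m each way for a shift and pi/2 rad each way for a turn. Its arguments: {"type":"object","properties":{"plan":{"type":"array","items":{"type":"array","items":{"type":"number"}}}},"required":["plan"]}

```bash
mkdir -p pics; cat > h.py <<'E'
import numpy as np, cv2
from bench import robot
def save(n,f):
    im=robot.snapshot(n); cv2.imwrite('pics/'+f,im[:,:,::-1]); return im
def ray(cam,u,v,z):
    p=robot.camera_params(cam);K=np.array(p['camera_matrix']);R=cv2.Rodrigues(np.array(p['rvec'],float))[0];t=np.array(p['tvec']).ravel()
    c=-R.T@t; d=R.T@np.linalg.inv(K)@[u,v,1]; return c+d*(z-c[2])/d[2]
def proj(cam,P):
    p=robot.camera_params(cam)
    return cv2.projectPoints(np.array(P,float).reshape(-1,3),np.array(p['rvec'],float),np.array(p['tvec'],float),np.array(p['camera_matrix']),None)[0][:,0]
E
python3 - <<'E'
from h import *
a=save('scene','s1.png');b=save('top','t1.png')
for c in('scene','top'):
    for n in('reacher','rack','bush','block','flange'):
        for d in robot.find_in(n,c)[:3]: print(c,n,np.round(d['extent']),round(d['conf'],2))
o=robot.get_obs();print(o['tool_pos'],o['ee_rot'],o['time'])
E
```

```text
scene reacher [243. 273. 223.  78.] 0.67
scene rack [438. 171. 244. 258.] 0.66
scene bush [289. 173.  15.  18.] 0.72
scene flange [397. 218.  20.  19.] 0.55
top reacher [324. 162. 181.  65.] 0.74
top rack [100. 169. 199. 244.] 0.94
top rack [326. 162. 183.  66.] 0.16
top bush [220. 296.  18.  23.] 0.6
top bush [150. 232.  27.  17.] 0.55
top block [156. 131.  28.  23.] 0.66
top flange [156. 180.  28.  24.] 0.81
[ 0.1348997  -0.53322645  0.18462853] [3.14144820e+00 3.69037704e-06 2.47802698e-01] 0.6
```

View pics/s1.png

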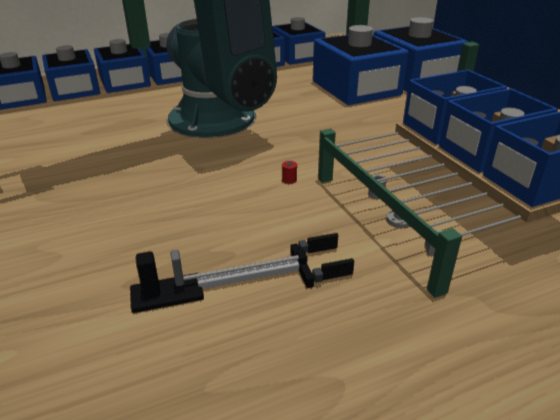

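View pics/t1.png

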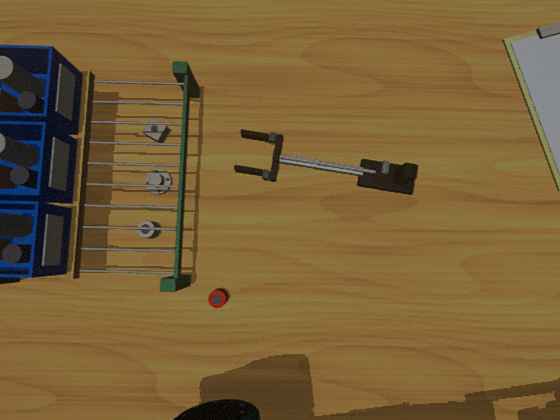

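Top picture: in the gap there are three grey parts: square-looking at (155,130), flange-like at (158,181) and round with a dark bore at (148,230). The red look-alike stands outside at (218,298). The part at (148,230) fits the bush, so I'll confirm it with an enlarged crop and measure.

```bash
python3 - <<'E'
from h import *
im=cv2.imread('pics/t1.png')
cv2.imwrite('pics/c1.png',cv2.resize(im[100:260,110:310],None,fx=4,fy=3.75,interpolation=cv2.INTER_CUBIC)[:600,:800])
im=im[110:210,350:430];cv2.imwrite('pics/c2.png',cv2.resize(im,None,fx=6,fy=6,interpolation=cv2.INTER_CUBIC))
for n,u,v,z in[('bush',148,229,.036),('flange',157,181,.02),('block',155,130,.028),('postL',180,70,.104),('postR',169,285,.104),('red',218,298,.036)]: print(n,ray('top',u,v,z))
E
```

```text
bush [0.46134462 0.16681327 0.036     ]
flange [0.54631164 0.16046662 0.02      ]
block [0.63531991 0.16560927 0.028     ]
postL [0.70952527 0.10614846 0.104     ]
postR [0.3747182  0.10917783 0.104     ]
red [0.34855425 0.04570276 0.036     ]
```

View pics/c1.png

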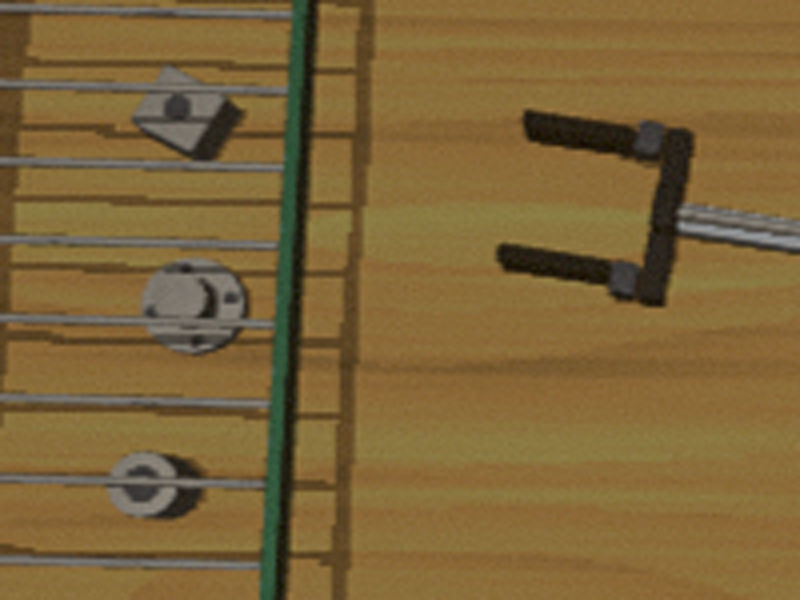

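View pics/c2.png

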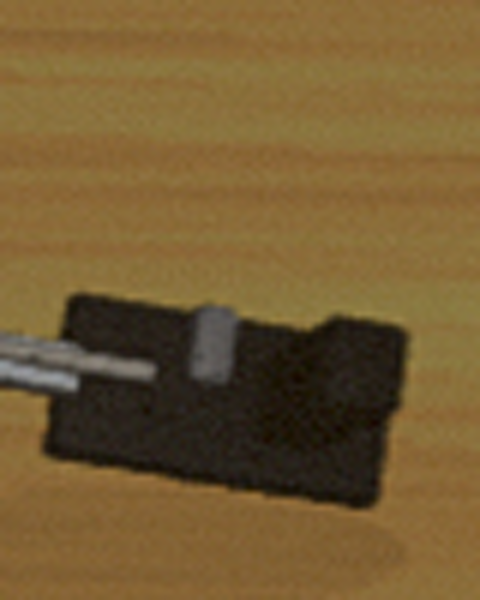

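The crop confirms it. At (140,485) in the crop (pixel 148,230) is the round part with a bore; the flange with bolt holes is in the middle and the square block is at the top. Next I'll fit the reacher's pose and the rack's front edge.

```bash
cat > fit.py <<'E'
from h import *
from scipy.optimize import least_squares
def fit(obj,px,x0,cam='top'):
    obj=np.array(obj,float)/1000;px=np.array(px,float)
    def W(p):
        c,s=np.cos(p[2]),np.sin(p[2]); return np.c_[p[0]+c*obj[:,0]-s*obj[:,1],p[1]+s*obj[:,0]+c*obj[:,1],obj[:,2]]
    r=least_squares(lambda p:(proj(cam,W(p))-px).ravel(),x0,loss='soft_l1'); return r.x,(proj(cam,W(r.x))-px).round(1)
E
python3 - <<'E'
from fit import *
c1=lambda x,y:(110+x/4,100+y/3.75); c2=lambda x,y:(350+x/6,110+y/6)
x,e=fit([(290,-38,32),(290,-28,32),(290,28,32),(290,38,32),(215,-42,33),(215,42,33),(-12,-13,76)],
 [c1(526,110),c1(527,140),c1(500,245),c1(503,270),c1(692,132),c1(660,303),c2(408,328)],[.6,-.25,1.5])
print(x,e.tolist())
# rack posts front top corners
x,e=fit([(0,180,104),(0,-180,104)],[(176,290.5),(188.5,62.5)],[.54,.1,1.57]);print(x,e.tolist())
# bush from top+bottom
for z in(.036,): print(ray('top',*c1(141,485),z))
im=cv2.imread('pics/t1.png')
print(robot.find_in('bush','top')[:2])
o=robot.get_obs();print(o['time'])
cv2.imwrite('pics/c3.png',np.hstack([cv2.resize(im[50:120,150:220],(560,560)[:2] and (400,400)),cv2.resize(im[260:330,150:220],(400,400))]))
E
```

```text
[ 0.5577982  -0.26692372  1.42681887] [[-0.4, 0.4], [-1.6, -2.1], [-0.3, 1.1], [-2.0, 0.0], [0.9, -1.2], [1.3, 0.2], [1.8, 0.3]]
[0.54503376 0.09584862 1.55657915] [[-0.0, 1.2], [0.0, -1.7]]
[0.46072123 0.1714014  0.036     ]
[{'extent': [220.2, 296.2, 18.3, 22.7], 'conf': 0.6}, {'extent': [149.8, 231.5, 26.7, 17.2], 'conf': 0.55}]
0.65
```

View pics/c3.png

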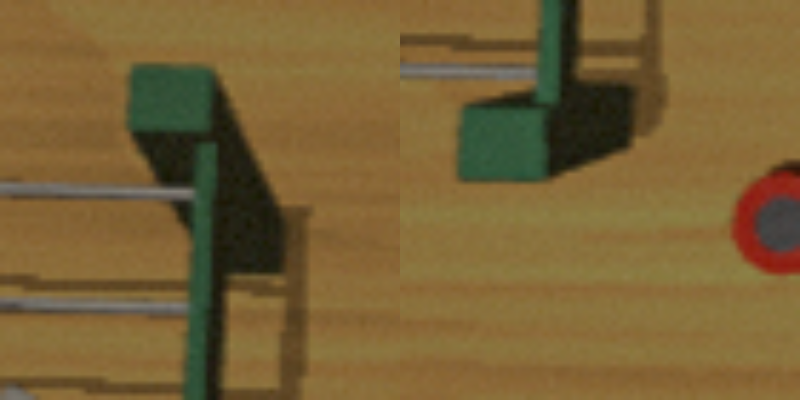

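The post corners at (187.6,62.2) and (175.4,291.5) confirm the rack's front edge at y≈0.096. The bush is at about (0.461,0.169), 73 mm behind the edge. The reacher's origin is at (0.558,−0.267), heading 1.427 rad. I'll move above the grip now.

>>> servo_tool:
  plan:
    - [0.42, -0.15, 0, 0, 0, 0, 94]
    - [0.8, -0.28, 0, 0, 0, 0, 94]
    - [0.963, -0.34, 0, 0, 0, 0, 94]

```text
time: 0.9
tool_pos: [0.2226, -0.4746, 0.1848]
ee_rot: [-3.141, -0.002, 0.25]
wrist_force: [0.1, 0.3, -0.3]
width: 0.0939
finger_force: 0.0
```

>>> servo_tool:
  plan:
    - [0.42, -0.15, 0, 0, 0, 0, 94]
    - [0.8, -0.28, 0, 0, 0, 0, 94]
    - [0.963, -0.34, 0, 0, 0, 0, 94]

```text
time: 1.15
tool_pos: [0.3081, -0.4175, 0.1849]
ee_rot: [-3.141, -0.002, 0.251]
wrist_force: [0.1, -0.5, -0.3]
width: 0.0939
finger_force: 0.0
```

>>> servo_tool:
  plan:
    - [0.42, -0.15, 0, 0, 0, 0, 94]
    - [0.8, -0.28, 0, 0, 0, 0, 94]
    - [0.963, -0.34, 0, 0, 0, 0, 94]

```text
time: 1.4
tool_pos: [0.3932, -0.3607, 0.1847]
ee_rot: [-3.141, -0.002, 0.251]
wrist_force: [0.4, 0.5, 0.5]
width: 0.094
finger_force: 0.0
```

>>> servo_tool:
  plan:
    - [0.42, -0.15, 0, 0, 0, 0, 94]
    - [0.8, -0.28, 0, 0, 0, 0, 94]
    - [0.963, -0.34, 0, 0, 0, 0, 94]

```text
time: 1.65
tool_pos: [0.4782, -0.3039, 0.1845]
ee_rot: [-3.141, -0.002, 0.251]
wrist_force: [-0.3, 0.2, 0.8]
width: 0.094
finger_force: 0.0
```

>>> servo_tool:
  plan:
    - [0.42, -0.15, 0, 0, 0, 0.07, 94]
    - [0.8, -0.28, 0, 0, 0, 0.14, 94]
    - [0.963, -0.34, 0, 0, 0, 0.21, 94]
    - [0.963, -0.34, 0, 0, 0, 0.25, 94]
    - [0.963, -0.34, 0, 0, 0, 0.25, 94]
    - [0.963, -0.34, 0, 0, 0, 0.25, 94]

```text
time: 2.15
tool_pos: [0.56, -0.2502, 0.1844]
ee_rot: [3.141, 0.0, -0.143]
wrist_force: [-0.2, -0.4, 0.2]
width: 0.0941
finger_force: 0.0
```

```bash
python3 - <<'E'
from h import *
o=robot.get_obs();print(o['time'],o['tool_pos'],o['ee_rot'],o['wrist_force'])
im=save('wrist','w1.png');print(robot.camera_params('wrist'))
E
```

```text
2.15 [ 0.56001971 -0.25018479  0.18440614] [ 3.14138792e+00  4.42869654e-04 -1.42723074e-01] [-0.18949699 -0.42888416  0.15109021]
{'camera_matrix': array([[370.54540941,   0.        , 279.17607755],
       [  0.        , 370.54540941, 211.05326585],
       [  0.        ,   0.        ,   1.        ]]), 'tool_from_camera': array([[ 3.88417354e-04, -9.58819304e-01, -2.84016533e-01,
         8.33111714e-02],
       [ 9.99999363e-01,  6.73313447e-04, -9.05471316e-04,
         6.19946042e-04],
       [ 1.05941553e-03, -2.84016000e-01,  9.58818955e-01,
        -2.01847019e-01],
       [ 0.00000000e+00,  0.00000000e+00,  0.00000000e+00,
         1.00000000e+00]])}
```

View pics/w1.png

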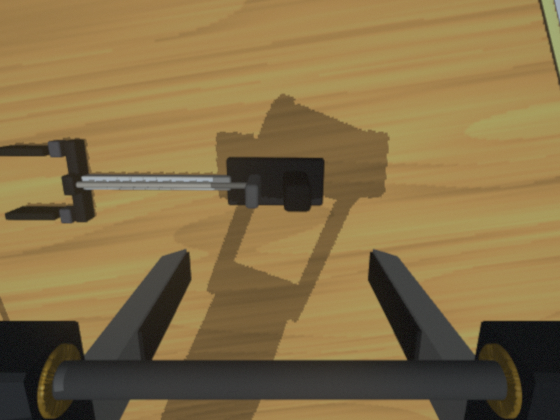

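The wrist picture shows the trigger at (252,192), the grip at (298,192) and the shaft level at row 182. Checking these against the estimate.

```bash
cat >> h.py <<'E'
from scipy.spatial.transform import Rotation as Ro
def wray(u,v,z,o=None):
    o=o or robot.get_obs();p=robot.camera_params('wrist');T=np.eye(4);T[:3,:3]=Ro.from_euler('xyz',o['ee_rot']).as_matrix();T[:3,3]=o['tool_pos']
    T=T@np.array(p['tool_from_camera']);d=T[:3,:3]@np.linalg.inv(p['camera_matrix'])@[u,v,1];c=T[:3,3]
    return c+d*(z-c[2])/d[2]
def wproj(P):
    o=robot.get_obs();p=robot.camera_params('wrist');T=np.eye(4);T[:3,:3]=Ro.from_euler('xyz',o['ee_rot']).as_matrix();T[:3,3]=o['tool_pos']
    T=np.linalg.inv(T@np.array(p['tool_from_camera']));q=(T[:3,:3]@np.array(P).T).T+T[:3,3];q=q@np.array(p['camera_matrix']).T
    return q[:,:2]/q[:,2:]
E
python3 - <<'E'
from h import *
from scipy.optimize import least_squares
obj=np.array([(-12,13,76),(12,13,76),(46,11,72),(215,42,33),(215,-42,33),(290,28,32),(290,-28,32)])/1e3
px=np.array([(311,210),(286,210),(246,207),(93,219.5),(86,139),(7,213),(0,149)])
def W(p):
    c,s=np.cos(p[2]),np.sin(p[2]);return np.c_[p[0]+c*obj[:,0]-s*obj[:,1],p[1]+s*obj[:,0]+c*obj[:,1],obj[:,2]]
for sg in(1,-1):
    obj[:,1]*=sg
    r=least_squares(lambda p:(wproj(W(p))-px).ravel(),[.558,-.267,1.427],loss='soft_l1');print(r.cost,r.x,(wproj(W(r.x))-px).round(1).tolist())
E
```

```text
39.60938770992145 [ 0.56178126 -0.27066105  1.41373405] [[3.7, 0.6], [1.2, 0.2], [2.6, -0.7], [-9.2, 3.6], [-14.3, -0.7], [0.0, -4.5], [-4.4, 3.0]]
314.43883763994484 [ 0.53693256 -0.26530429  1.40651584] [[2.2, 0.0], [-0.3, -0.6], [1.2, 2.6], [-18.9, -56.0], [-0.7, 106.2], [-7.8, -36.9], [9.9, 81.5]]
```

The two fits agree to within 4 mm. Descending, with a light pinch afterwards.

>>> servo_tool:
  plan:
    - [0.04, 0.015, 0.3, 0, 0, 0, 94]
    - [0.04, 0.015, 0.65, 0, 0, 0, 94]
    - [0.04, 0.015, 1, 0, 0, 0, 94]

```text
time: 2.45
tool_pos: [0.564, -0.2539, 0.0852]
ee_rot: [3.14, -0.004, -0.145]
wrist_force: [0.8, -0.8, -1.0]
width: 0.0939
finger_force: 0.0
```

>>> servo_tool:
  plan:
    - [0, 0, 0.2, 0, 0, 0, 94]
    - [0, 0, 0.364, 0, 0, 0, 94]
    - [0, 0, 0.364, 0, 0, 0, 75]
    - [0, 0, 0.364, 0, 0, 0, 62]
    - [0, 0, 0.364, 0, 0, 0, 54]
    - [0, 0, 0.364, 0, 0, 0, 54]
    - [0, 0, 0.364, 0, 0, 0, 54]
    - [0, 0, 0.364, 0, 0, 0, 54]

```text
time: 3.12
tool_pos: [0.5651, -0.2514, 0.0503]
ee_rot: [-3.14, -0.003, -0.145]
wrist_force: [1.7, 3.9, 4.7]
width: 0.0577
finger_force: 2.3
```

```bash
python3 - <<'E'
from h import *
o=robot.get_obs();print(o['time'],o['tool_pos'],o['ee_rot'],o['width'],o['finger_force'],o['wrist_force'])
save('wrist','w2.png')
E
```

```text
3.1167 [ 0.56511472 -0.25143518  0.0503013 ] [-3.139648   -0.00344498 -0.14459212] 0.05768235324848122 2.2531110048294067 [1.70894028 3.90634469 4.68291954]
```

View pics/w2.png

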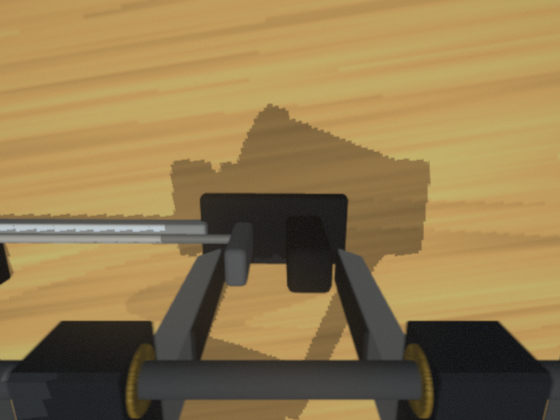

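The fingers straddle the grip and the trigger: the trigger is at (238,255) and the grip at (308,255), both between the pads. A fingertip seems to be resting on something (5 N upward), so I'll raise 4 mm and let the fingers settle.

>>> servo_tool:
  plan:
    - [0, 0, -0.04, 0, 0, 0, 54]
    - [0, 0, -0.04, 0, 0, 0, 54]
    - [0, 0, -0.04, 0, 0, 0, 54]
    - [0, 0, -0.04, 0, 0, 0, 54]

```text
time: 3.5
tool_pos: [0.5631, -0.2526, 0.0514]
ee_rot: [3.141, 0.001, -0.145]
wrist_force: [-0.1, -0.1, -3.2]
width: 0.0541
finger_force: 4.8
```

Light pinch holds (4.8 N), and the wrist carries roughly the tool's weight. Next I'll slide sideways and turn into line with the bush, in front of the rack.

>>> servo_tool:
  plan:
    - [-0.08, 0, 0, 0, 0, -0.01, 54]
    - [-0.2, 0, 0, 0, 0, -0.025, 54]
    - [-0.35, 0, 0, 0, 0, -0.04, 54]
    - [-0.5, 0, 0, 0, 0, -0.055, 54]
    - [-0.65, 0, 0, 0, 0, -0.07, 54]
    - [-0.8, -0.01, 0, 0, 0, -0.085, 54]
    - [-0.95, -0.02, 0, 0, 0, -0.085, 54]
    - [-1, -0.024, 0, 0, 0, -0.085, 54]
    - [-1, -0.024, 0, 0, 0, -0.085, 54]

```text
time: 4.25
tool_pos: [0.4642, -0.2353, 0.0526]
ee_rot: [-3.142, -0.0, -0.012]
wrist_force: [-0.1, 1.5, -0.0]
width: 0.054
finger_force: 4.1
```

```bash
python3 - <<'E'
from h import *
o=robot.get_obs();print(o['time'],o['tool_pos'],o['ee_rot'],o['width'],o['finger_force'],o['wrist_force'])
im=save('top','t2.png')
cv2.imwrite('pics/c4.png',cv2.resize(im[170:270,120:270,::-1],(800,533),interpolation=cv2.INTER_CUBIC))
E
```

```text
4.25 [ 0.46421312 -0.23528979  0.05255236] [-3.14158960e+00 -3.35746612e-04 -1.17368978e-02] 0.05403104005422779 4.109948656987399 [-0.14223742  1.5013151  -0.02569857]
```

View pics/c4.png

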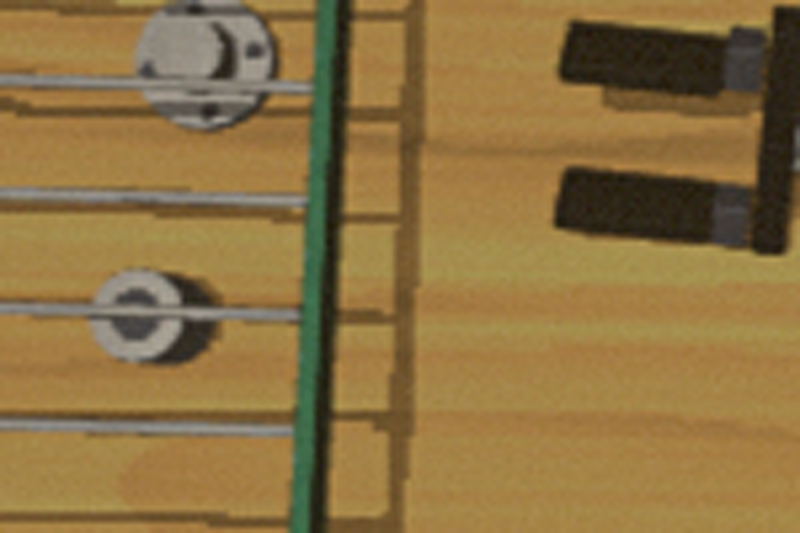

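The jaws (tips at crop (565,50) and (560,198)) lag: they lie well above the bush at crop (137,316), so the tool has turned in the pinch. Measuring that.

```bash
python3 - <<'E'
from h import *
c=lambda x,y:(120+x/5.333,170+y/5.333)
P=lambda x,y,z=.032:ray('top',*c(x,y),z)
A=P(567,51);B=P(562,199);a=P(720,65);b=P(712,213)
m=(A+B)/2;n=(a+b)/2
print('tipmid',m,'gap',np.linalg.norm(A-B),'rear',n,'head jaws',np.arctan2(*(m-n)[1::-1]))
t=robot.get_obs()['tool_pos'];print('from tcp',np.linalg.norm((m-t)[:2]),np.arctan2(m[1]-t[1],m[0]-t[0]))
print('bush',P(137,316,.036), 'flange',P(205,60,.01))
for z in(.0,.036): print(z)
E
```

```text
tipmid [0.52440136 0.03807833 0.032     ] gap 0.0480726985787875 rear [ 0.52055561 -0.01068266  0.032     ] head jaws 1.4920899766699485
from tcp 0.2798087908294949 1.3574325716192837
bush [0.46086523 0.17067106 0.036     ] flange [0.54767296 0.16102741 0.01      ]
0.0
0.036
```

```bash
python3 - <<'E'
from h import *
t=cv2.imread('pics/t2.png')[150:270,200:440]; w=robot.snapshot('wrist')[:,:,::-1]; s=robot.snapshot('scene')[180:330,100:380,::-1]
top=cv2.resize(t,(600,300)); 
out=np.zeros((600,800,3),np.uint8); out[:300,:600]=top; out[300:,:400]=cv2.resize(w,(400,300)); out[300:514,400:]=cv2.resize(s,(400,214))
cv2.imwrite('pics/m1.png',out)
E
```

```text
(no output)
```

View pics/m1.png

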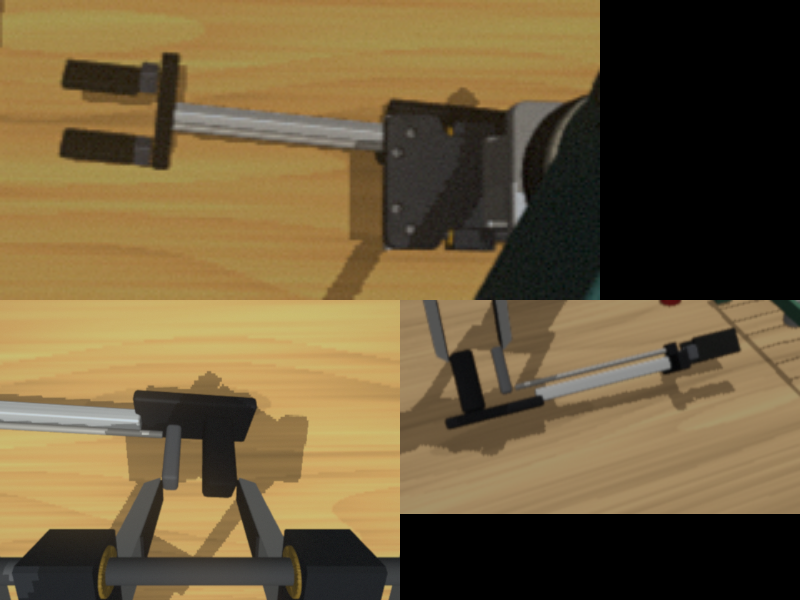

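The montage shows the reacher rolled in the pinch: the foot, at (195,410) in the wrist view, lagged towards +x and the jaws are tilted. Dragging it sideways at grip height tips it. I'll move back +x to right it, then let go and regrasp. Sideways moves will need it lifted clear.

>>> servo_tool:
  plan:
    - [0.05, 0, 0, 0, 0, 0, 54]
    - [0.1, 0, 0, 0, 0, 0, 54]
    - [0.15, 0, 0, 0, 0, 0, 54]
    - [0.2, 0, 0, 0, 0, 0, 54]
    - [0.25, 0, 0, 0, 0, 0, 54]
    - [0.25, 0, 0, 0, 0, 0, 57]
    - [0.25, 0, 0, 0, 0, 0, 60]
    - [0.25, 0, 0, 0, 0, 0, 66]
    - [0.25, 0, 0, 0, 0, 0, 80]
    - [0.25, 0, 0, 0, 0, 0, 94]
    - [0.25, 0, 0, 0, 0, 0, 94]

```text
time: 5.32
tool_pos: [0.4896, -0.2362, 0.0514]
ee_rot: [3.141, 0.001, -0.012]
wrist_force: [-0.2, -0.0, 0.5]
width: 0.0825
finger_force: 0.0
```

>>> servo_tool:
  plan:
    - [0, 0, -0.3, 0, 0, 0, 94]
    - [0, 0, -0.6, 0, 0, 0, 94]
    - [0, 0, -1, 0, 0, 0, 94]
    - [-0.4, 0, -1, 0, 0, 0, 94]
    - [-0.4, 0, -1, 0, 0, 0, 94]

```text
time: 5.73
tool_pos: [0.447, -0.2361, 0.1544]
ee_rot: [3.139, 0.0, -0.013]
wrist_force: [1.2, 0.3, -1.0]
width: 0.0941
finger_force: 0.0
```

```bash
python3 - <<'E'
from h import *
o=robot.get_obs();print(o['time'],o['tool_pos'],o['ee_rot'])
w=robot.snapshot('wrist')[:,:,::-1]; t=robot.snapshot('top')[:,:,::-1]; cv2.imwrite('pics/w3.png',w);cv2.imwrite('pics/t3.png',t)
out=np.zeros((600,800,3),np.uint8);out[:300,:800]=cv2.resize(w[60:270,0:560],(800,300));out[300:,:800]=cv2.resize(t[140:260,200:520],(800,300))
cv2.imwrite('pics/m2.png',out)
E
```

```text
5.7333 [ 0.44702496 -0.23605998  0.1543829 ] [ 3.13863963e+00  3.29990697e-04 -1.29664140e-02]
```

View pics/m2.png

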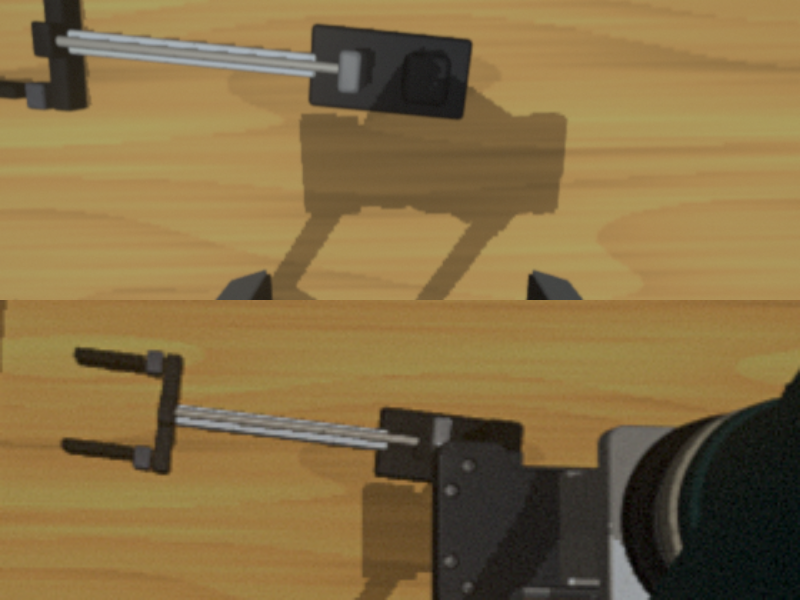

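It's upright again: jaw tips at (76,354) and (63,444) in the lower half, grip top at about (427,78) in the upper half. Fitting its pose from both views.

```bash
cat > pose.py <<'E'
from h import *
from scipy.optimize import least_squares
def pose2(to,tp,wo,wp,x0):
    to=np.array(to)/1e3;wo=np.array(wo)/1e3;tp=np.array(tp);wp=np.array(wp)
    def W(p,o):
        c,s=np.cos(p[2]),np.sin(p[2]);return np.c_[p[0]+c*o[:,0]-s*o[:,1],p[1]+s*o[:,0]+c*o[:,1],o[:,2]]
    f=lambda p:np.r_[(proj('top',W(p,to))-tp).ravel(),(wproj(W(p,wo))-wp).ravel()/3]
    r=least_squares(f,x0,loss='soft_l1');return r.x,f(r.x).round(1)
E
python3 - <<'E'
from pose import *
t=lambda x,y:(200+x/2.5,140+(y-300)/2.5); w=lambda x,y:(x/1.42857,60+y/1.42857)
x,e=pose2([(290,-33,32),(290,33,32),(215,-42,33),(215,42,33)],[t(76,354),t(63,444),t(182,356),t(166,472)],
 [(0,0,76),(46,11,72),(46,-11,72),(215,42,33)],[w(427,78),w(338,92),w(340,50),w(88,108)],[.5,-.25,1.47]);print(x,e)
h=np.array([np.cos(x[2]),np.sin(x[2])]);print('mid17',x[:2]+.017*h,'jaws',x[:2]+.265*h)
g=wray(*w(427,78),.076);tr=wray(*w(350,71),.072);print(g,tr)
print(ray('top',*t(70,399),.032),ray('top',*t(174,414),.033))
E
```

```text
[ 0.52279194 -0.25244459  1.48427892] [-1.1 -0.4 -0.2  1.2  0.2 -2.1  1.6 -0.5  0.5  0.2  0.2  0.4  0.1 -0.1
 -5.9  3. ]
mid17 [ 0.5242609  -0.23550818] jaws [0.54569046 0.01156423]
[ 0.52328139 -0.25136005  0.076     ] [ 0.52712201 -0.21196423  0.072     ]
[0.54841555 0.03504868 0.032     ] [ 0.53883894 -0.03670689  0.033     ]
```

>>> servo_tool:
  plan:
    - [0.4, -0.008, 0, 0, 0, 0.048, 94]
    - [0.773, -0.015, 0, 0, 0, 0.048, 94]
    - [0.773, -0.015, 0.3, 0, 0, 0.048, 94]
    - [0.773, -0.015, 0.6, 0, 0, 0.048, 94]
    - [0.773, -0.015, 0.9, 0, 0, 0.048, 94]
    - [0.773, -0.015, 1, 0, 0, 0.048, 94]
    - [0.773, -0.015, 1, 0, 0, 0.048, 94]

```text
time: 6.42
tool_pos: [0.525, -0.2331, 0.0471]
ee_rot: [-3.138, 0.009, -0.087]
wrist_force: [-0.5, 0.3, -0.4]
width: 0.0936
finger_force: 0.0
```

>>> servo_tool:
  plan:
    - [0, 0, 0.025, 0, 0, 0, 80]
    - [0, 0, 0.025, 0, 0, 0, 66]
    - [0, 0, 0.025, 0, 0, 0, 58]
    - [0, 0, 0.025, 0, 0, 0, 51]
    - [0, 0, 0.025, 0, 0, 0, 51]
    - [0, 0, 0.025, 0, 0, 0, 51]
    - [0, 0, 0.025, 0, 0, 0, 51]
    - [0, 0, 0.025, 0, 0, 0, 51]
    - [0, 0, 0.025, 0, 0, 0, 51]

```text
time: 7.17
tool_pos: [0.5279, -0.2364, 0.0508]
ee_rot: [3.139, -0.002, -0.087]
wrist_force: [-0.8, -4.9, 3.0]
width: 0.0513
finger_force: 7.3
```

>>> servo_tool:
  plan:
    - [0, 0, 0, 0, 0, 0, 51]
    - [0, 0, -0.03, 0, 0, 0, 51]
    - [0, 0, -0.06, 0, 0, 0, 51]
    - [0, 0, -0.08, 0, 0, 0, 51]
    - [0, 0, -0.08, 0, 0, 0, 51]
    - [0, 0, -0.08, 0, 0, 0, 51]

```text
time: 7.67
tool_pos: [0.5274, -0.234, 0.0575]
ee_rot: [-3.141, 0.0, -0.086]
wrist_force: [0.9, -0.1, 0.4]
width: 0.0513
finger_force: 0.0
```

```bash
python3 - <<'E'
from h import *
for i in range(3):
    w=robot.snapshot('wrist');o=robot.get_obs();print(o['time'],o['tool_pos'].round(4),o['ee_rot'].round(3),o['width'],o['finger_force'],o['wrist_force'].round(1))
cv2.imwrite('pics/w4.png',w[:,:,::-1]);cv2.imwrite('pics/t4.png',robot.snapshot('top')[:,:,::-1])
for c in('wrist','top'): print(c,robot.find_in('reacher',c)[:2])
g=w.astype(int).sum(2)
# print coarse darkness map around the pads
for r in range(150,330,8): print(r,' '.join('%3d'%(g[r,c]//3) for c in range(160,400,8)))
E
```

```text
7.7167 [ 0.5274 -0.2341  0.0574] [-3.141  0.    -0.086] 0.05156096253079925 0.0 [-0.8 -0.2  0.5]
7.7667 [ 0.5273 -0.2342  0.0574] [-3.141e+00  1.000e-03 -8.600e-02] 0.051004416744242 0.0 [-0.9 -0.5  0.1]
7.8167 [ 0.5273 -0.2344  0.0574] [-3.141  0.    -0.086] 0.05094699880456311 0.0 [-0.  -0.8  0.6]
wrist [{'extent': [171.7, 245.7, 343.3, 102.3], 'conf': 0.73}]
top [{'extent': [303.4, 185.4, 160.7, 55.3], 'conf': 0.94}]
150 154 153 153 154 154 157 157 155 157 156 156 109 109 106 104 104 103 101 101 100 103 100 102 102 102 103 106 149 152 152
158 155 156 150 115 113 153 131 147 147 146 127 102 104 105 107 109 111 110 108 107 108 109 108 108 107 106 105 104 104 134
166 154 156 109 105 107 107 108 141 154 109 108 107 108 110 110 107 106 107 106 108 103 104 103 100  99  99  99  98  97  98
174 151 150 124 106 107 106 107 107 105 105 102 103 102 101 100 100 100  99 101 101 104 105 103 103 105 104 104 102 103 103
182 148 149 105 104 103 101 104 105 104 105 104 103 101  98  98  99  97  96  98  97  98  99  98  98  99  98  97  97  95  94
190 152 150 121 104 100  96  96  96  95  99  98  98  97 
[... 1475 characters left out ...]
 132 148 147 147 148 130  37  37  33  37  30 125  25  68  74  76  80 131 134 136
294 151 149 149 142  77  78  77  35  38 146 144 143 141 142 141 140 103  86  86  69 116  97  28  26  77  75  76 148 148 148
302 145 146 146  79  79  78  76  34  43 145 144 144 143 144 145 147 147 147 147 147 141  99  31  29  78  78  77  81 144 142
310 149 147 133  78  76  79  40  35 134 148 148 148 148 147 147 147 146 145 144 143  97  98  40  29  66  76  75  76 146 146
318 148 148  76  76  76  79  36  33 147 149 148 149 149 150 151 150 151 150 149 132 102  98  95  29  31  77  76  76  79 143
326  36 101  76  78  77  70  31  31 145 143 138 137 142 139 136 136 134 133 134  92  92  91 135  29  28  76  76  77  75  45
```

```bash
python3 - <<'E'
from h import *
o=robot.get_obs();t=o['tool_pos'];R=Ro.from_euler('xyz',o['ee_rot']).as_matrix()
for n,p in[('tcp',(0,0,0)),('tipL',(0,.026,.017)),('tip-8',(-.008,.026,.017)),('tip+8',(.008,.026,.017)),('tip+8r',(.008,-.026,.017))]: print(n,wproj([t+R@np.array(p)]).round())
print('grip -x edge corners z76',wray(288,291,.076),wray(322,291,.076)); print('trig',wray(232,287,.072),wray(248,287,.072))
print('foot corners z12',wray(202,197,.012),wray(340,203,.012))
E
```

```text
tcp [[278. 249.]]
tipL [[320. 239.]]
tip-8 [[319. 251.]]
tip+8 [[320. 227.]]
tip+8r [[237. 227.]]
grip -x edge corners z76 [ 0.50999046 -0.23845545  0.076     ] [ 0.50838782 -0.25712814  0.076     ]
trig [ 0.51298512 -0.20723717  0.072     ] [ 0.51221659 -0.21618971  0.072     ]
foot corners z12 [ 0.55193119 -0.18377615  0.012     ] [ 0.53949113 -0.27826919  0.012     ]
```

>>> servo_tool:
  plan:
    - [0, 0, 0, 0, 0, 0, 49]
    - [0, 0, 0, 0, 0, 0, 47]
    - [0, 0, 0, 0, 0, 0, 47]
    - [0, 0, 0, 0, 0, 0, 47]

```text
time: 8.3
tool_pos: [0.5274, -0.2348, 0.0577]
ee_rot: [3.142, 0.0, -0.087]
wrist_force: [0.4, 0.1, -0.3]
width: 0.0468
finger_force: 0.0
```

```bash
python3 - <<'E'
from h import *
w=robot.snapshot('wrist');a=cv2.imread('pics/w4.png')[:,:,::-1];cv2.imwrite('pics/w5.png',w[:,:,::-1])
o=robot.get_obs();print(o['time'],o['width'],o['finger_force'],o['wrist_force'].round(1))
for im in(a,w):
    g=im.astype(int).sum(2)//3
    for r in(262,270,276,282,288): print(r,' '.join('%3d'%g[r,c] for c in range(212,348,4)))
d=np.abs(w.astype(int)-a).sum(2)>60; ys,xs=np.where(d); print(d.sum(),np.percentile(xs,[5,50,95]),np.percentile(ys,[5,50,95]))
E
```

```text
8.35 0.04707444359773183 0.0 [-0.4  0.4 -0.3]
262  78  77  78  49  33  85  84  66  50  44  46  42  43  43  42  42  43  37  31  34  33  35  37  35  32  32  33  31  26  29  28  72  75  77
270  77  79  71  37  32  84  85  65  97 135 134 141 146 146 146 146 147 123  34  36  34  34  34  32  35  31  35  31  49  62  27  28  76  76
276  77  76  39  34  33  84  85  66 138 140 141 138 138 140 139 138 147 124  32  35  37  31  34  35  35  30  34  32  81  51  22  28  62  77
282  78  69  35  36  33  83  85  71 146 146 147 146 147 145 146 146 147 128  34  37  38  38  37  36  35  35  33  32  98  83  25  30  31  76
288  79  37  37  34  49 145 146 149 149 148 149 148 149 148 147 149 149 136  38  40  39  36  38  33  37  36  35  34 111 118  30  29  26  59
262  78  77  77  76  50  33  81  54  48  43  44  42  42  43  42  42  41  28  35  33  31  34  31  33  31  31  32  31  27  25  72  75  76  76
270  77  78  78  75  34  33  81  54 131 136 134 145 146 145 146 147 146  80  31  35  38  34  36  35  34  29  30  30  27  26  33  74  76  78
276  77  79  78  41  34  32  79  57 141 140 140 139 139 141 139 140 147  79  33  38  36  32  32  32  32  32  32  28  28  26  21  69  76  75
282  79  78  74  36  35  36  80  86 146 147 148 147 147 147 147 147 146  78  37  35  38  33  34  37  33  33  32  36  83  25  29  34  77  76
288  78  78  48  31  33  52 147 148 147 149 148 148 150 150 149 149 148 114  37  37  36  38  35  38  35  35  33  31 133  27  25  30  71  76
8852 [ 36. 301. 520.] [233. 347. 414.]
```

The numbers don't fit a held tool: the fingers closed to 47 mm with no force. In the wrist picture the visible fingertips (opening 181 px, row 250) fit a point about 24 mm *behind* the reported TCP, not 17 mm ahead. The scene view also showed the tips at the very top of the grip. So the earlier grasps only caught its top edge. I'll open and go down in stages, watching the force.

>>> servo_tool:
  plan:
    - [0, 0, -0.1, 0, 0, 0, 70]
    - [-0.05, 0, -0.1, 0, 0, 0, 94]
    - [-0.05, 0, -0.1, 0, 0, 0, 94]
    - [-0.05, 0, -0.1, 0, 0, 0, 94]
    - [-0.05, 0, 0, 0, 0, 0, 94]
    - [-0.05, 0, 0.1, 0, 0, 0, 94]
    - [-0.05, 0, 0.15, 0, 0, 0, 94]
    - [-0.05, 0, 0.15, 0, 0, 0, 94]

```text
time: 9.02
tool_pos: [0.5207, -0.2333, 0.0396]
ee_rot: [-3.139, 0.005, -0.087]
wrist_force: [0.3, -0.4, 0.9]
width: 0.0935
finger_force: 0.0
```

```bash
python3 - <<'E'
from h import *
o=robot.get_obs();print(o['time'],o['tool_pos'],o['wrist_force'].round(1))
w=robot.snapshot('wrist');cv2.imwrite('pics/w6.png',w[:,:,::-1]);cv2.imwrite('pics/s6.png',robot.snapshot('scene')[:,:,::-1])
for n in('reacher','trigger'): print(n,robot.find_in(n,'wrist')[:1],robot.find_in(n,'scene')[:1])
g=w.astype(int).sum(2)//3
for r in range(210,330,8): print(r,' '.join('%3d'%g[r,c] for c in range(160,400,8)))
E
```

```text
9.0167 [ 0.52067973 -0.23333892  0.03958282] [ 0.3 -0.4  0.9]
reacher [{'extent': [174.5, 247.1, 349.0, 108.1], 'conf': 0.62}] [{'extent': [242.8, 251.0, 210.2, 72.2], 'conf': 0.74}]
trigger [{'extent': [231.3, 257.9, 31.5, 66.4], 'conf': 0.73}] [{'extent': [181.5, 248.0, 19.2, 32.2], 'conf': 0.78}]
210 146 143 100  99  86  36  36  37  32  34  38  34  35  32  31  32  32  35  30  29  33  30  28  27  92  90  95 100  99 100
218  98 101  98  94  84  39  38  37  36  32  32  32  29  33  33  31  27  22  22  23  32  30  29  24  91  92  90  93 102 100
226 142 123 120 117 114  52  35  32  32  55  53  33  30  29  31  29  23  20  23  21  24  30  32  31  91  89  89  90  99 103
234 119 116 123 129 131  60  36  35  45  51  50  32  30  32  30  31  23  24  20  23  17  30  33  36  92  91  96  99 103 102
242 106 106 108 108 109 110 110 111  53  52  46  28  33  32  35  28  26  20  21  19  22  30  27  60 100 100 102 102 104 104
250 138 135  92  81  93  36  37  38  53  53  46  34  34  30  30  29  26  26  23  24  22  27  30  83 104 104 105  84 106 106
258 117  79  78  40  92  34  37  74  84  83  48  33  37
[... 360 characters left out ...]
 133 145 143 146 147 145  39  40  38  35  32  35 149 103 101 102  70  21  23  70
290  77  36  33  36 101 101 102 100  85  81 151 149 150 150 150 149  35  38  39  35  36  47 125  93  92  91 134  22  27  22
298  34  33  33 143 103 101 102 147 147 146 145 146 144 143 144 143  43  39  41  37  37 145  99 100 101 124 147  84  26  25
306  34  34  32 101 100 100 100 147 149 148 147 147 145 146 148 147 149 146 149 149 149 102 102 100 102 148 147 148  26  24
314  31  33 141 101 100 101 146 149 149 150 150 149 150 150 148 149 147 147 146 147 146  98  99  99 144 147 148 148  74  24
322  31  32 122 104 104 105 152 150 150 151 150 151 151 151 153 152 152 153 151 151 107 105 103 101 146 145 144 144 145  26
```

No contact at 0.040. Continuing down, slowly.

>>> servo_tool:
  plan:
    - [0, 0, 0.06, 0, 0, 0, 94]
    - [0, 0, 0.12, 0, 0, 0, 94]
    - [0, 0, 0.18, 0, 0, 0, 94]
    - [0, 0, 0.18, 0, 0, 0, 94]
    - [0, 0, 0.18, 0, 0, 0, 94]

```text
time: 9.73
tool_pos: [0.5218, -0.234, 0.0236]
ee_rot: [-3.141, 0.002, -0.087]
wrist_force: [0.3, -0.0, 0.6]
width: 0.0939
finger_force: 0.0
```

>>> servo_tool:
  plan:
    - [0, 0, 0.04, 0, 0, 0, 94]
    - [0, 0, 0.08, 0, 0, 0, 94]
    - [0, 0, 0.12, 0, 0, 0, 94]
    - [0, 0, 0.12, 0, 0, 0, 94]
    - [0, 0, 0.12, 0, 0, 0, 94]

```text
time: 10.15
tool_pos: [0.5222, -0.2342, 0.0122]
ee_rot: [-3.141, 0.001, -0.087]
wrist_force: [0.9, 1.3, 0.3]
width: 0.0942
finger_force: 0.0
```

There is no contact at 0.012, where the nominal tips would be below the bench, so the offset is confirmed. I'll go to 0.006 (tips at about 30 mm) and pinch lightly, without lifting.

>>> servo_tool:
  plan:
    - [0, 0, 0.03, 0, 0, 0, 94]
    - [0, 0, 0.06, 0, 0, 0, 80]
    - [0, 0, 0.06, 0, 0, 0, 66]
    - [0, 0, 0.06, 0, 0, 0, 58]
    - [0, 0, 0.06, 0, 0, 0, 54]
    - [0, 0, 0.06, 0, 0, 0, 54]
    - [0, 0, 0.06, 0, 0, 0, 54]
    - [0, 0, 0.06, 0, 0, 0, 54]

```text
time: 10.82
tool_pos: [0.5225, -0.2346, 0.0067]
ee_rot: [3.141, -0.0, -0.087]
wrist_force: [0.6, -1.8, -0.2]
width: 0.0546
finger_force: 5.5
```

>>> servo_tool:
  plan:
    - [0, 0, -0.02, 0, 0, 0, 54]
    - [0, 0, -0.05, 0, 0, 0, 54]
    - [0, 0, -0.05, 0, 0, 0, 54]
    - [0, 0, -0.05, 0, 0, 0, 54]

```text
time: 11.15
tool_pos: [0.5224, -0.2344, 0.0116]
ee_rot: [3.141, 0.0, -0.087]
wrist_force: [0.5, 0.7, -2.4]
width: 0.0543
finger_force: 4.8
```

A proper grip this time (5.5 N, lifted). Shifting sideways slowly into line with the bush.

>>> servo_tool:
  plan:
    - [-0.04, 0, 0, 0, 0, -0.004, 54]
    - [-0.1, 0.01, 0, 0, 0, -0.008, 54]
    - [-0.17, 0.015, 0, 0, 0, -0.013, 54]
    - [-0.25, 0.02, 0, 0, 0, -0.018, 54]
    - [-0.33, 0.03, 0, 0, 0, -0.024, 54]
    - [-0.41, 0.035, 0, 0, 0, -0.03, 54]
    - [-0.49, 0.04, 0, 0, 0, -0.035, 54]
    - [-0.56, 0.05, 0, 0, 0, -0.04, 54]
    - [-0.62, 0.055, 0, 0, 0, -0.044, 54]
    - [-0.667, 0.058, 0, 0, 0, -0.047, 54]
    - [-0.667, 0.058, 0, 0, 0, -0.047, 54]
    - [-0.667, 0.058, 0, 0, 0, -0.047, 54]

```text
time: 12.15
tool_pos: [0.4555, -0.2344, 0.0118]
ee_rot: [3.141, -0.001, -0.013]
wrist_force: [-0.7, 0.9, -3.0]
width: 0.054
finger_force: 4.8
```

```bash
cat > jaw.py <<'E'
from h import *
def look(name):
    im=robot.snapshot('top');cv2.imwrite('pics/%s.png'%name,im[:,:,::-1]);o=robot.get_obs()
    print(o['time'],o['tool_pos'].round(4),o['ee_rot'].round(3),o['width'],o['finger_force'],o['wrist_force'].round(1))
    for n in('reacher','jaws','bush','block','flange'): print(n,[(np.round(d['extent'],1).tolist(),round(d['conf'],2)) for d in robot.find_in(n,'top')[:2]])
    return im,o
def darkblobs(im,box):
    x0,y0,x1,y1=box;g=im[y0:y1,x0:x1].max(2);m=(g<60).astype(np.uint8)
    n,l,s,c=cv2.connectedComponentsWithStats(m)
    for i in range(1,n):
        if s[i,4]>15: print('blob',s[i,0]+x0,s[i,1]+y0,s[i,2],s[i,3],s[i,4])
    return m
E
python3 - <<'E'
from jaw import *
im,o=look('t7');m=darkblobs(im,(200,170,320,290))
for r in range(0,120,2):
    s=''.join('#' if v else '.' for v in m[r,:90]); 
    if '#' in s: print(r+170,s)
E
```

```text
12.2 [ 0.4558 -0.2345  0.0119] [ 3.141e+00 -1.000e-03 -1.300e-02] 0.054326636994881404 4.787377640604973 [ 0.3 -0.2 -3.1]
reacher []
jaws [([286.4, 232.0, 122.0, 48.0], 0.59)]
bush [([151.7, 231.3, 27.4, 16.4], 0.85), ([220.3, 296.1, 22.3, 23.4], 0.64)]
block [([155.9, 132.8, 28.9, 27.5], 0.79)]
flange [([156.7, 182.2, 25.3, 22.4], 0.61)]
blob 258 209 10 48 296
blob 225 213 29 6 135
blob 223 245 30 5 118
210 ...............................................................#####......................
212 ..............................................................######......................
214 .........................###########################..........######......................
216 .........................#############################.......#######......................
218 .......................................###############.......#######......................
220 ..............................................................##.###......................
222 ..............................................................######......................
224 .......................
[... 887 characters left out ...]
......######.......................
244 .............................................................######.......................
246 .......................##############################......#.#.####.......................
248 ........................#############################......##.#####.......................
250 ...........................................................########.......................
252 ...........................................................####.###.......................
254 ............................................................####.#........................
256 .............................................................#####........................
```

```bash
python3 - <<'E'
from h import *
a=ray('top',224,231,.035);b=ray('top',263,233,.037);print('tip',a,'head',b,np.arctan2(*(a-b)[1::-1]))
t=robot.get_obs()['tool_pos'];print('from tcp',np.arctan2(a[1]-t[1],a[0]-t[0]),np.linalg.norm((a-t)[:2]))
im=cv2.imread('pics/t7.png')[215:245,130:170];g=im.max(2)
for r in range(30): print(215+r,' '.join('%3d'%v for v in g[r,::2]))
E
```

```text
tip [0.45973695 0.03902916 0.035     ] head [ 0.45714375 -0.02696325  0.037     ] 1.5315210469167102
from tcp 1.5563541624695936 0.2734235362993843
215 156 158 162 158 160 161 159 160 161 160 159 161 160 159 164 160 158 160 157 156
216 159 162 158 158 159 158 163 158 161 158 158 161 159 162 156 161 164 162 159 157
217 159 160 158 159 161 158 161 159 160 160 164 159 157 158 162 160 161 159 161 158
218 160 159 160 158 159 159 161 163 157 163 157 163 161 158 159 160 159 160 162 160
219 160 160 160 159 160 159 159 160 158 161 163 164 161 162 159 160 158 159 158 160
220 157 157 161 159 162 161 154 131 131 141 162 161 168 165 164 158 161 157 159 157
221 161 161 161 162 159 151 155 146 152 144 101  99 135 165 157 160 160 162 159 158
222 158 157 159 160 163 146 147 150 154 152 131  50  74 103 130 161 162 160 159 163
223 161 158 161 160 157 149 148 152 155 156 153  80  43  64 121 161 162 161 161 163
224 160 165 164 162 152 145 146  95  96 159 160 136  47  47  93 137 165 161 160 160
225 153 148 149 153 151 143  89  68  71 100 157 150  52  47  57 106 158 158 159 155
226 123 120 118 113 143 138 
[... 867 characters left out ...]
  66 154 155 158 159 158 160
237 161 155 152 149 147 152 120 141 104  76  49  48  62 120 156 151 154 154 158 155
238 153 148 151 152 150 152 149 150 122 117  99 100 137 155 160 156 157 159 160 160
239 153 152 148 149 153 157 153 151 153 153 154 155 159 161 154 154 157 158 159 161
240 156 155 155 155 153 152 156 155 159 161 155 158 156 159 154 156 155 157 158 153
241 160 160 158 161 161 158 163 163 159 159 161 161 159 160 159 157 159 164 165 159
242 162 159 161 158 163 162 161 162 162 161 159 161 162 157 160 162 161 159 161 158
243 161 159 160 159 160 160 159 160 159 160 160 163 157 160 164 160 159 159 161 161
244 161 157 161 164 157 160 161 163 160 160 159 160 162 159 161 163 162 160 160 159
```

The jaws head 1.556 rad, and their line passes within 1 mm of the bush at (0.461,0.171). Sliding in by 150 mm.

>>> servo_tool:
  plan:
    - [0, -0.04, 0, 0, 0, 0, 54]
    - [0, -0.12, 0, 0, 0, 0, 54]
    - [0, -0.22, 0, 0, 0, 0, 54]
    - [0, -0.34, 0, 0, 0, 0, 54]
    - [0, -0.46, 0, 0, 0, 0, 54]
    - [0, -0.58, 0, 0, 0, 0, 54]
    - [0, -0.7, 0, 0, 0, 0, 54]
    - [0, -0.8, 0, 0, 0, 0, 54]
    - [0, -0.86, 0, 0, 0, 0, 54]
    - [0, -0.9, 0, 0, 0, 0, 54]
    - [0, -0.9, 0, 0, 0, 0, 54]

```text
time: 13.37
tool_pos: [0.4567, -0.1435, 0.0117]
ee_rot: [3.142, -0.0, -0.012]
wrist_force: [-0.6, 0.6, -2.4]
width: 0.0541
finger_force: 4.8
```

```bash
python3 - <<'E'
from jaw import *
im,o=look('t8');m=darkblobs(im,(110,195,300,270))
for r in range(0,75,2):
    s=''.join('#' if v else '.' for v in m[r,20:130]); 
    if '#' in s: print(r+195,s)
E
```

```text
13.4167 [ 0.4568 -0.1442  0.0118] [ 3.141 -0.    -0.012] 0.05398783151510161 4.798416048288345 [ 0.2  0.1 -3.3]
reacher [([221.8, 231.6, 107.8, 50.1], 0.96)]
jaws [([226.9, 230.1, 110.5, 49.0], 0.84)]
bush [([219.5, 296.3, 22.0, 20.2], 0.72), ([149.6, 230.9, 25.4, 17.3], 0.57)]
block [([155.6, 129.0, 25.8, 26.8], 0.63)]
flange [([156.9, 180.8, 30.6, 25.3], 0.91)]
blob 178 195 23 75 346
blob 205 208 12 48 355
blob 171 212 6 5 25
blob 152 222 7 5 16
blob 149 230 10 8 35
blob 280 240 6 10 24
blob 169 244 6 4 23
blob 290 245 10 25 116
195 ....................................................##........................................................
197 ....................................................##........................................................
199 ....................................................##........................................................
201 ...................................................###........................................................
203 ...................................................###.............................................
[... 3106 characters left out ...]
..........
259 .................................................##...........................................................
261 ................................................###...........................................................
263 ................................................###...........................................................
265 ................................................###...........................................................
267 ................................................###...........................................................
269 ................................................###...........................................................
```

The jaw tips at (171,214) and (169,246) straddle the bush's row (229). Going in the last 61 mm and setting the tool down.

>>> servo_tool:
  plan:
    - [0, -0.06, 0, 0, 0, 0, 54]
    - [0, -0.15, 0, 0, 0, 0, 54]
    - [0, -0.25, 0, 0, 0, 0, 54]
    - [0, -0.36, 0, 0, 0, 0, 54]
    - [0, -0.46, 0, 0, 0, 0, 54]
    - [0, -0.54, 0, 0, 0, 0, 54]
    - [0, -0.6, 0, 0, 0, 0, 54]
    - [0, -0.61, 0.02, 0, 0, 0, 54]
    - [0, -0.61, 0.045, 0, 0, 0, 54]
    - [0, -0.61, 0.045, 0, 0, 0, 54]

```text
time: 14.5
tool_pos: [0.4574, -0.0831, 0.0068]
ee_rot: [-3.141, 0.0, -0.013]
wrist_force: [0.4, 0.8, -1.5]
width: 0.0537
finger_force: 4.6
```

```bash
python3 - <<'E'
from jaw import *
im,o=look('t9');m=darkblobs(im,(110,195,240,270))
for r in range(10,65,2):
    s=''.join('#' if v else '.' for v in m[r,0:110]); 
    if '#' in s: print(r+195,s)
E
```

```text
14.55 [ 0.4574 -0.0834  0.0069] [-3.141  0.    -0.013] 0.054367938547527354 4.699306637048721 [ 0.1 -0.2 -2.4]
reacher [([181.2, 227.8, 93.1, 35.4], 0.94)]
jaws [([182.9, 230.8, 98.1, 52.3], 0.77)]
bush [([149.8, 231.2, 26.5, 19.4], 0.52)]
block [([156.2, 129.6, 29.8, 28.1], 0.64)]
flange [([158.1, 179.9, 24.1, 22.4], 0.87)]
blob 178 195 6 75 199
blob 236 202 4 16 28
blob 167 209 10 19 63
blob 136 211 31 6 143
blob 152 222 7 5 17
blob 149 230 11 8 36
blob 134 231 42 18 186
205 .......................................................................###....................................
207 .......................................................................###....................................
209 ..........................................................####....#....###....................................
211 ...........................######.###..#.##....................####....###....................................
213 ..........................###############################......###.....###....................................
215 ..............................#############
[... 1897 characters left out ...]
..........
249 .....................................................................###......................................
251 .....................................................................###......................................
253 ..............................................................###....##.......................................
255 .....................................................................##.......................................
257 .....................................................................##.......................................
259 ....................................................................###.......................................
```

The jaws enclose the bush: they span columns 135–165 and rows 213–246, with the bush at (146,229). Squeezing.

>>> servo_tool:
  plan:
    - [0, 0, 0, 0, 0, 0, 52]
    - [0, 0, 0, 0, 0, 0, 50]
    - [0, 0, 0, 0, 0, 0, 48]
    - [0, 0, 0, 0, 0, 0, 46]
    - [0, 0, 0, 0, 0, 0, 43]
    - [0, 0, 0, 0, 0, 0, 40]
    - [0, 0, 0, 0, 0, 0, 40]
    - [0, 0, 0, 0, 0, 0, 40]
    - [0, 0, 0, 0, 0, 0, 40]
    - [0, 0, 0, 0, 0, 0, 40]
    - [0, 0, 0, 0, 0, 0, 40]
    - [0, 0, 0, 0, 0, 0, 40]

```text
time: 15.8
tool_pos: [0.4575, -0.0834, 0.0072]
ee_rot: [3.141, -0.0, -0.013]
wrist_force: [-1.0, -2.1, -2.8]
width: 0.0405
finger_force: 15.4
```

```bash
python3 - <<'E'
from jaw import *
im,o=look('t10');m=darkblobs(im,(110,195,240,270))
for r in range(10,65,2):
    s=''.join('#' if v else '.' for v in m[r,0:100]); 
    if '#' in s: print(r+195,s)
E
```

```text
15.85 [ 0.4575 -0.0834  0.0072] [ 3.141 -0.    -0.013] 0.03997233916949573 15.37223607301712 [ 0.  -2.  -1.9]
reacher [([179.6, 229.8, 96.3, 45.0], 0.67)]
jaws [([180.6, 230.8, 100.0, 45.8], 0.58)]
bush [([147.9, 230.5, 22.5, 19.4], 0.71)]
block [([155.4, 130.3, 27.1, 28.7], 0.79)]
flange [([156.7, 180.1, 25.4, 25.0], 0.66)]
blob 178 195 6 75 190
blob 236 202 4 15 24
blob 168 209 9 19 121
blob 132 216 33 11 158
blob 130 230 34 13 166
blob 167 230 9 20 131
205 .......................................................................###..........................
207 .......................................................................###..........................
209 ..............................................................#####....##...........................
211 ..............................................................#####....###..........................
213 ..............................................................####.....##...........................
215 .............................................................######....##...........................
217 ......
[... 1599 characters left out ...]
.............................######....###............................
249 ...............................................................#.....##.............................
251 .....................................................................##.............................
253 ...........................................................######....##.............................
255 .....................................................................##.............................
257 .....................................................................##.............................
259 .....................................................................##.............................
```

The jaws are closed on the bush (15.4 N). Drawing it out by 145 mm.

>>> servo_tool:
  plan:
    - [0, 0.03, 0, 0, 0, 0, 40]
    - [0, 0.09, 0, 0, 0, 0, 40]
    - [0, 0.17, 0, 0, 0, 0, 40]
    - [0, 0.26, 0, 0, 0, 0, 40]
    - [0, 0.35, 0, 0, 0, 0, 40]
    - [0, 0.44, 0, 0, 0, 0, 40]
    - [0, 0.53, 0, 0, 0, 0, 40]
    - [0, 0.61, 0, 0, 0, 0, 40]
    - [0, 0.68, 0, 0, 0, 0, 40]
    - [0, 0.72, 0, 0, 0, 0, 40]
    - [0, 0.74, 0, 0, 0, 0, 40]
    - [0, 0.74, 0, 0, 0, 0, 40]

```text
time: 17.1
tool_pos: [0.4566, -0.1583, 0.0073]
ee_rot: [3.141, -0.0, -0.014]
wrist_force: [0.2, -1.3, -1.5]
width: 0.0402
finger_force: 15.2
```

>>> servo_tool:
  plan:
    - [0, 0.03, 0, 0, 0, 0, 40]
    - [0, 0.09, 0, 0, 0, 0, 40]
    - [0, 0.17, 0, 0, 0, 0, 40]
    - [0, 0.26, 0, 0, 0, 0, 40]
    - [0, 0.35, 0, 0, 0, 0, 40]
    - [0, 0.44, 0, 0, 0, 0, 40]
    - [0, 0.53, 0, 0, 0, 0, 40]
    - [0, 0.61, 0, 0, 0, 0, 40]
    - [0, 0.67, 0, 0, 0, 0, 40]
    - [0, 0.7, 0, 0, 0, 0, 40]
    - [0, 0.71, 0, 0, 0, 0, 40]
    - [0, 0.71, 0, 0, 0, 0, 40]

```text
time: 18.1
tool_pos: [0.4556, -0.229, 0.0073]
ee_rot: [3.141, -0.0, -0.013]
wrist_force: [-1.3, -1.4, -1.6]
width: 0.0405
finger_force: 14.9
```

```bash
python3 - <<'E'
from jaw import *
im,o=look('t11');m=darkblobs(im,(190,195,290,270))
for r in range(10,65,2):
    s=''.join('#' if v else '.' for v in m[r,0:100]); 
    if '#' in s: print(r+195,s)
robot.snapshot('scene');print(robot.find_in('bush','scene')[:3])
E
```

```text
18.15 [ 0.4557 -0.229   0.0074] [ 3.14  -0.    -0.013] 0.040375197731980735 15.064308643341064 [-0.9 -0.7 -1.5]
reacher [([279.1, 231.8, 121.2, 49.1], 0.59)]
jaws [([281.7, 232.4, 122.4, 52.0], 0.69), ([231.5, 232.7, 22.0, 21.0], 0.65)]
bush [([219.1, 296.9, 20.1, 23.2], 0.77), ([230.8, 231.2, 20.9, 14.0], 0.56)]
block [([155.9, 130.9, 26.8, 28.1], 0.94)]
flange [([158.0, 181.1, 30.6, 23.5], 0.85)]
blob 252 209 10 47 296
blob 218 218 29 6 123
blob 216 238 31 6 119
209 ..................................................................#####.............................
211 ..................................................................######............................
213 .................................................................######.............................
215 .................................................................######.............................
217 .................................................................######.............................
219 ............................############################.........######.............................
2
[... 1349 characters left out ...]
..............
247 ................................................................######..............................
249 ................................................................######..............................
251 ...............................................................####.##..............................
253 ...............................................................###.###..............................
255 ...............................................................######...............................
[{'extent': [289.0, 172.4, 15.3, 17.9], 'conf': 0.87}, {'extent': [307.2, 197.4, 19.8, 13.7], 'conf': 0.59}, {'extent': [429.2, 249.6, 2.5, 8.6], 'conf': 0.51}]
```

The bush is out in the jaws at (231,231). Letting go gently, then retreating upwards.

>>> servo_tool:
  plan:
    - [0, 0, 0.015, 0, 0, 0, 40]
    - [0, 0, 0.015, 0, 0, 0, 43]
    - [0, 0, 0.015, 0, 0, 0, 47]
    - [0, 0, 0.015, 0, 0, 0, 51]
    - [0, 0, 0.015, 0, 0, 0, 55]
    - [0, 0, 0.015, 0, 0, 0, 59]
    - [0, 0, 0.015, 0, 0, 0, 64]
    - [0, 0, 0.015, 0, 0, 0, 76]
    - [0, 0, 0.015, 0, 0, 0, 94]
    - [0, 0, 0.015, 0, 0, 0, 94]
    - [0, 0, 0.015, 0, 0, 0, 94]

```text
time: 19.42
tool_pos: [0.4553, -0.2288, 0.0053]
ee_rot: [3.141, 0.001, -0.013]
wrist_force: [0.6, 0.4, -0.5]
width: 0.0868
finger_force: 0.0
```

>>> servo_tool:
  plan:
    - [0, 0, -0.05, 0, 0, 0, 94]
    - [0, 0, -0.15, 0, 0, 0, 94]
    - [0, 0, -0.3, 0, 0, 0, 94]
    - [0, 0, -0.5, 0, 0, 0, 94]
    - [0, 0, -0.75, 0, 0, 0, 94]
    - [0, 0, -1, 0, 0, 0, 94]
    - [0, 0, -1, 0, 0, 0, 94]
    - [0, 0, -1, 0, 0, 0, 94]

```text
time: 20.08
tool_pos: [0.4569, -0.2294, 0.1083]
ee_rot: [3.138, -0.005, -0.013]
wrist_force: [0.6, 0.5, -0.8]
width: 0.0938
finger_force: 0.0
```

```bash
python3 - <<'E'
from jaw import *
im,o=look('t12');m=darkblobs(im,(190,195,290,270))
g=im[205:260,205:260].max(2)
for r in range(0,55,2): print(r+205,' '.join('%3d'%v for v in g[r,::3]))
print('bush',ray('top',230.8,231,.036))
E
```

```text
20.1333 [ 0.4558 -0.2286  0.1063] [ 3.141e+00 -1.000e-03 -1.300e-02] 0.0940832063213256 0.0 [1.2 0.1 0.7]
reacher [([287.0, 232.4, 135.3, 47.9], 0.69)]
jaws [([287.9, 233.6, 137.7, 52.1], 0.76)]
bush [([230.8, 230.9, 17.2, 17.3], 0.83), ([219.6, 295.5, 22.9, 24.2], 0.54)]
block [([156.6, 132.2, 32.9, 28.7], 0.68)]
flange [([100.3, 168.5, 200.7, 248.4], 0.18)]
blob 221 212 29 6 132
blob 252 211 12 47 267
blob 219 250 30 4 112
205 162 164 162 164 164 166 163 167 162 163 164 162 163 161 159 165 163 164 165
207 164 165 164 160 162 166 165 163 163 166 166 161 165 166 163 166 165 164 167
209 163 164 165 166 164 168 165 168 167 164 168 165 165 164 162 129  94 148 133
211 165 163 163 164 163 150 102 101 133 136 132 170 171 170 172  91  77  67  50
213 163 160 168 162 164  90  41  46  43  47  45  45  45  43  48  80  85  62  54
215 163 164 162 168 162  89  41  44  41  41  50  42  44  48  51  76  86  63  58
217 162 165 164 163 164 166 127  95  93  79  64  63  60  57  56  67  75  65  54
219 163 163 164 162 160 163 165 167 171 169 166 168 167 167 169 161 129 145  54
221 163 165 159 159 166 162 160
[... 908 characters left out ...]
 165 166 166 114  56
245 162 162 166 163 163 166 162 163 164 166 164 165 164 165 164 166 164 112  59
247 163 162 162 161 160 163 166 166 168 166 169 171 166 168 168 170 166  93  55
249 165 166 168 164 166  72  74  76  75  88  80  84  92  93 100  78  67  61  59
251 166 162 163 164 159  44  47  46  39  32  44  40  44  47  39  79  86  54  59
253 164 159 165 167 169  75  61  59  59  49  46  48  39  48  39  81  81  65  56
255 163 163 163 164 161 170 169 171 169 166 166 167 170 165 152  86  84  52  61
257 165 159 163 161 165 165 164 165 166 167 165 162 161 165 153  68  72  85  58
259 166 163 163 163 163 163 164 162 164 164 162 168 166 167 165 166 167 170 163
bush [0.45983953 0.02743682 0.036     ]
```

The bush stands with its bore up at (231,231), 69 mm in front of the rack's edge. The jaws are fully open (rows 214 and 251), the gripper is clear, and the bystanders haven't visibly moved. Handing in.

```bash
python3 -c "
from bench import robot
print(robot.close_job())"
```

```text
the job is handed in; nothing more can be done
None
```

The bush is out: it stands upright and free about 69 mm in front of the rack, with the trigger released and the block and flange seemingly unmoved, and the job is handed in at about 20 s with no verdict shown.

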